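Load the solder-paste mixer

ROBOT

A 6-joint arm with a two-finger parallel gripper is mounted at the origin on the work surface. World frame = base frame: x ahead of the robot, y to its left, z up, the work surface at z = 0. Lengths are in m, angles in rad, forces in N, time in s.
With the tool pointing down it reaches from about 0.225 to 0.875 m from the base axis. Payload 3.4 kg.
Tool frame: the origin (TCP) lies between the finger pads; the fingertips stand 11 mm ahead of it and the grasp point (between the pads) lies 8 mm behind it (tips_ahead is the distance from the TCP to the fingertips, in m); z points along the fingers, x is the direction in which the jaws open and shut, and the axes are right-handed (so a half turn about z gives the same grasp; the last joint's range is limited). The gripper opens to 85 mm and grips with 20 to 120 N. Pads are 22 mm wide; open, the fingers measure 114 mm over their backs; the gripper's body (76 mm by 85 mm) begins 54 mm behind the grasp point. The pads swing forward as they close: fully open they stand 13 mm farther back than shut.
Start: joints at [1.164, 0.276, 1.505, -0, 1.361, -0.121], TCP at [0.162, 0.552, 0.242] pointing down, gripper open.
Joint ranges: [-2.89, 2.89], [-0.75, 2.08], [0.22, 2.7], [-1.18, 4.32], [0.11, 2.71], [-2.7, 2.7]. Speed limits (rad/s): [2.57, 2.57, 3.14, 3.14, 3.14, 3.14].

INTERFACE

Orientations are given as a unit quaternion [w, x, y, z].
In Python, from rig import get_state, get_image, sign_off, masks_of, tips_ahead gives the robot as it stands.
- The arm moves only by the tool play_rows, never from a script. Its argument "series" is a list of rows, each an object of numbers: "fingers": the closure, from -1 (fully open) to 1 (shut); "dx", "dy", "dz": the shift along the world's x, y, z in mm; "turn": the turn about the world's z in rad. A call has 1 to 20 rows; each row shifts and turns the pose as measured when the row begins; what a row does not reach is not made up. A row lasts 1/12 s, in which the tool goes at most 41.7 mm and 7.16 degrees, less where a joint would pass 70% of its speed; a pose out of reach is approached as far as the arm can. A call with a gripper value outside its range is refused whole. The fingers move at their own pace and stop on an object; "squeeze" is the grip in N (left out, the last holds). Time passes only in rows, so rows that do not move let the fingers close. It gives the time, the measured TCP pose, the force and the opening at its end, in the units of the state.
- get_state(): the state, without advancing time (a new reading comes with each control period).
- get_image(name): name is "scene" or "top"; returns a dict with "pixels" (384x512x3 uint8, red, green, blue), "vfov" (degrees; the focal length in pixels is half the picture's height over the tangent of half this angle, whatever the lens; pixels are square), "cx", "cy" (the principal point, pixels), "rvec" (rotation vector, rad) and "tvec" (3), from world to camera coordinates, as OpenCV has them. Camera axes: x right, y down, z forward; pixel columns grow to the right and rows downward; lengths in m; the calibration is good to about 2 mm. A picture is of the moment at which its call begins. There is no depth.
- sign_off(): hands the job in, once; it reports no verdict.
Trained networks look in a picture, given as the dict that the camera call returned (one of the last four; its "shot" number tells which), for a name from the list of things; names that differ only in an ending like _2 or _b are one class to them, and where a whole thing is asked for, a point or a joint stands for the part that bears it (a point fixed in the world has none). Each returns a list of dicts, best first, with "p" (0 to 1); they miss things now and then, are a little off and sometimes report something else, mostly with a low value. They report only what shows in the picture. A call takes as long as a camera call. They do not tell look-alikes from the thing itself.
- masks_of(picture, label): "region" (384x512 bool, what is visible of it) and "xy" ([column, row] in pixels, amid what is visible of it).
The state is a dict: "clock": time; "qpos": joint angles; "qd": joint speeds; "effort": joint torques, N m; "position": TCP position; "ee_rot": TCP orientation; "contact_force": force on the tool from outside, world axes, zero at the start; "moment": the same for the moment, N m; "width": finger opening in m.
Only numpy, scipy, OpenCV 4.12 (cv2) and the standard library are available. Lean on these libraries where they do the work, as an engineer would, in place of code of your own. Each camera call takes 0.05 s, during which the arm holds its last target. There are 200 camera calls.

TASK

Get the paste mixer ready: take the square jar holder and push its socket down onto the mixer's upright square drive until it is fully home and the spring balls click. Then set the paste jar with the orange bar grip into the holder's mouth, press it down against the spring, turn it a quarter turn clockwise (seen from above) so that it locks, and let go. Do not disturb the other things on the bench or tip the jar over.

Things in the scene. Friction and masses are not known exactly. Their poses are not given: they have to be found in the camera images.
- mixer: The paste mixer, fixed; its spindle does not turn. A low 200 x 200 mm cream box with a dark red top, 62 mm high. In its middle a dark round shoulder, 68 mm across and 13 mm high, carries a bright upright square drive. Origin: middle of its underside.
- drive_seat (a point): Middle of the shoulder's top, at the foot of the drive, 75 mm above the bench; z up, x and y square to the drive's faces. The drive is 22 mm wide and 32 mm tall, its top 5 mm tapering to 14 mm. A brass spring ball stands 3 mm out of each x face, 16 mm above this point.
- ball_a (a joint): Spring ball in one face of the drive: 0 = fully out, up to 0.004 m pressed in. The sliding socket presses both in by about 1.75 mm; they spring out into its inner groove when it is home. Passing them takes about 8 to 15 N downward.
- ball_b (a joint): The ball in the opposite face, same values.
- holder_center (a point): The jar holder, loose, 0.35 kg, upright on the bench: dark square sleeve 46 mm wide, 34 mm tall, under a bright square head 60 mm wide, 26 mm tall. The point is its centre, 30 mm above its underside; z up, x, y square to the flats. Square hole from below, 24.5 mm wide, 34 mm deep; all four quarter positions fit. When home the underside rests on the shoulder: this point 30 mm above drive_seat.
- holder_mouth (a point): Middle of the holder's top face, 30 mm above holder_center, same axes: an opening 35 mm across with two slots 18 mm wide along +x and -x, reaching 26 mm from the axis. Orange marks lie on the clockwise edge of each slot and over each locked place, on the y sides. Lips between hold the jar's lugs down.
- spring_seat (a joint): The black sprung disc in the holder's mouth: 0 = up, its face 6 mm below the holder's top; grows to 0.011 m when pressed right down. It pushes up with 7 N at the top, 16 N at the bottom. Under a locked jar it stands at about 0.005.
- jar_center (a point): The paste jar, loose, 0.22 kg, upright: white, green band, orange lid, 56 mm across, 120 mm tall. The point is its centre, 60 mm above its underside; z up. Its foot is a spigot 30 mm across, 20 mm tall, with two lugs at the very bottom along +x and -x (44 mm over the tips, 10 mm wide, 6 mm tall). Either way round fits the slots.
- jar_grip (a point): Middle of the orange bar grip on the jar's lid, 107 mm above its underside (47 mm above jar_center), same axes: bar 52 mm long along x (so along the lugs), 22 mm wide along y, 26 mm tall. With lugs in the slots the jar stands on the disc, jar_center about 84 mm above holder_center; pressed right down, 73 mm.
- lock_mark (a point): The orange mark over one locked place, on the holder's -y side. Turning works only clockwise (from above) with jar_center pressed below 75.5 mm above holder_center: past a nose at about 67 degrees, to a stop at about 90. Let go, the jar rises to about 79 mm and stays locked.
- reel: Bystander: blue solder reel, 60 mm across, 52 mm tall; origin under its centre.
- flux: Bystander: amber bottle with a red cap, 52 mm across, 100 mm tall; origin under its centre.
- driver_a: Bystander: orange screwdriver, 170 mm, lying on the bench.
- driver_b: Bystander: blue screwdriver, 150 mm, lying on the bench.
- swab_cup: Bystander: white cup, 70 mm across, 80 mm tall; origin under its centre.
- lens_case: Bystander: black case 90 x 60 x 35 mm; origin under its centre.
Not all that is in view belongs to the job. What is shaped like the part that bears jar_center but blue is not meant. What is shaped like the part that bears holder_center but yellow is not meant.

How it is judged:
By the outcome, as a careful person would: the job done as asked, in the order asked, and still so for the second after the job is handed in, with the robot touching nothing.
It also fails if it takes over 58 s, if anything falls off the work surface, if the arm or the gripper's body presses on something with over 40 N, if the wrist force passes 120 N, or if a joint passes its speed limit or range.

## Working session

There is one attempt and no reset: what is moved stays moved. The work goes in short steps, Python scripts to look and compute and a tool call to move; the robot and the scene stay as the last step left them, time stands still between calls to the robot, and variables do not carry over. Pictures are saved under pics/ and viewed, about 8 in all and at most 12, crops included, and the job is handed in when it is done.

Besides the shell and the picture viewer there is one more tool, called after ">>>" as name(argument=value, ...), one argument or row to a line, values as JSON. play_rows: Moves the arm, as the interface text tells. Its arguments: {"type":"object","properties":{"series":{"type":"array"},"squeeze":{"type":"number"}},"required":["series"]}

```bash
mkdir -p pics; ls; cat > h.py <<'E'
import numpy as np,cv2
from rig import *
def save(im,n): cv2.imwrite('pics/'+n,im['pixels'][:,:,::-1])
def cam(im):
    f=192/np.tan(np.radians(im['vfov'])/2)
    K=np.array([[f,0,im['cx']],[0,f,im['cy']],[0,0,1]])
    return K,cv2.Rodrigues(np.array(im['rvec'],float))[0],np.array(im['tvec'],float)
def back(im,uv,z):
    K,R,t=cam(im); o=-R.T@t; d=R.T@np.linalg.solve(K,[uv[0],uv[1],1]); return o+d*(z-o[2])/d[2]
def proj(im,P):
    K,R,t=cam(im); p=(np.atleast_2d(P)@R.T+t)@K.T; return p[:,:2]/p[:,2:]
E
python3 - <<'E'
from h import *
for n in('scene','top'):
    im=get_image(n); save(im,n+'0.png'); K,R,t=cam(im); print(n,(-R.T@t).round(3),K[0,0],{k:im[k] for k in im if k!='pixels'})
    for l in('mixer','holder_center','jar_center'):
        for m in masks_of(im,l): print(l,round(m['p'],2),m['xy'],m['region'].sum())
print(get_state(),tips_ahead)
E
```

```text
pics
scene [ 1.013 -0.693  1.026] 478.476304954065 {'vfov': 43.7285960095545, 'cx': 248.9459553258455, 'cy': 196.08674951423941, 'rvec': array([ 2.31168968,  0.7278251 , -0.30912546]), 'tvec': array([-0.40377547, -0.15105894,  1.54050868]), 'shot': 1}
mixer 0.86 [264.2, 239.1] 5745
holder_center 0.97 [231.4, 150.0] 509
holder_center 0.73 [267.7, 139.9] 481
jar_center 0.83 [179.5, 288.9] 820
jar_center 0.8 [140.4, 324.1] 953
top [ 0.43  -0.013  1.293] 439.7777722602348 {'vfov': 47.1706367013585, 'cx': 259.6970913714588, 'cy': 193.25392375981463, 'rvec': array([ 2.19513317, -2.20169985,  0.06635098]), 'tvec': array([-0.02117319,  0.4970563 ,  1.26840546]), 'shot': 2}
mixer 0.65 [267.6, 163.2] 5020
holder_center 0.78 [155.3, 237.8] 483
holder_center 0.7 [194.9, 252.4] 493
jar_center 0.71 [362.5, 180.5] 415
jar_center 0.69 [401.9, 186.8] 473
{'clock': 0.4, 'qpos': array([ 1.16397528e+00,  2.76007919e-01,  1.50506688e+00,  4.52645140e-07,
        1.36065790e+00, -1.20996781e-01]), 'qd': array([ 0.00168911, -0.00210616, -0.00373595,  0.00022275, -0.00012784,
       -0.00093761]), 'effort': array([-1.82688709e-03, -4.16169941e+01, -2.45743936e+01, -3.56322480e-04,
        3.27069414e-03, -1.29229568e-05]), 'position': array([0.16211359, 0.55164791, 0.24219979]), 'ee_rot': array([ 3.46914383e-05,  8.00608661e-01,  5.99187589e-01, -6.08254433e-05]), 'contact_force': array([-0.27459626, -0.55461676,  0.03683405]), 'moment': array([ 0.06696175, -0.02125266,  0.00414377]), 'width': 0.08575335131527337} 0.011
```

```bash
cd pics; python3 -c "
import cv2,numpy as np
cv2.imwrite('both0.png',cv2.resize(np.vstack([cv2.imread('scene0.png'),cv2.imread('top0.png')]),(400,600)))"
```

```text
(no output)
```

View pics/top0.png

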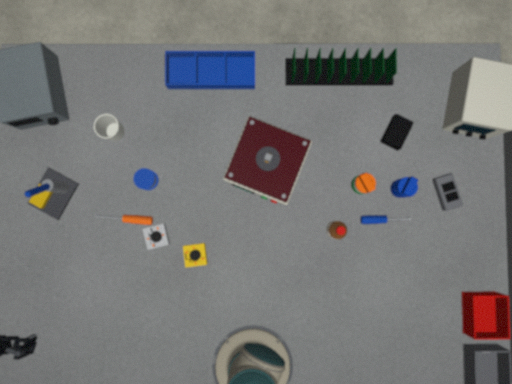

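View pics/scene0.png

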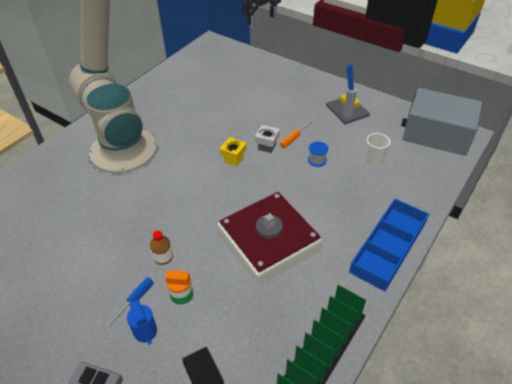

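The top view shows the wanted bright holder at (155,237), with the orange screwdriver just beyond it at (138,219). The yellow look-alike is at (195,255), the mixer at (268,160), the orange-gripped jar at (365,183), and the blue look-alike at (404,187). Next I'll measure these.

```bash
cat > m.py <<'E'
from h import *
im=get_image('top'); sc=get_image('scene')
def crop(im,u,v,h=32): return cv2.resize(im['pixels'][v-h:v+h,u-h:u+h,::-1],(390,390) if 0 else (290,290),interpolation=cv2.INTER_CUBIC)
top=np.hstack([crop(im,155,237),crop(im,268,160),crop(im,365,183)][:3]); 
bot=np.hstack([crop(sc,267,138),crop(sc,270,225),crop(sc,179,287)])
c=np.vstack([top,bot]); cv2.imwrite('pics/crops.png',cv2.resize(c,(800,534)))
g=im['pixels'].astype(int)
# holder bright head top
def blob(mask,u,v,r,z,name):
    m=np.zeros_like(mask,np.uint8); m[v-r:v+r,u-r:u+r]=mask[v-r:v+r,u-r:u+r]
    cs,_=cv2.findContours(m,cv2.RETR_EXTERNAL,cv2.CHAIN_APPROX_NONE); c=max(cs,key=cv2.contourArea)
    P=np.array([back(im,p[0],z)[:2] for p in c])
    (cc,wh,a)=cv2.minAreaRect((P*1000).astype(np.float32)); print(name,np.round(cc,1),np.round(wh,1),round(a,1),len(c))
hsv=cv2.cvtColor(im['pixels'],cv2.COLOR_RGB2HSV)
blob(hsv[...,2]>170,155,237,20,.06,'holder head')
red=((hsv[...,0]>170)|(hsv[...,0]<6))&(hsv[...,1]>120)
mm=np.zeros_like(red); mm[110:210,220:315]=1
blob(cv2.morphologyEx((red&mm).astype(np.uint8),cv2.MORPH_CLOSE,np.ones((9,9))),268,160,55,.062,'mixer')
org=(hsv[...,0]>5)&(hsv[...,0]<20)&(hsv[...,1]>150)
blob(org,365,183,20,.094,'jar lid')
print(back(im,(267.7,158),.107))
E
python3 m.py
```

```text
holder head [378.2 257.2] [56.4 30.2] 10.5 64
mixer [584.9 -41.1] [180.  197.4] 67.9 241
jar lid [ 520.6 -310.8] [51.  53.2] 18.3 55
[ 0.58773759 -0.04394464  0.107     ]
```

View pics/crops.png

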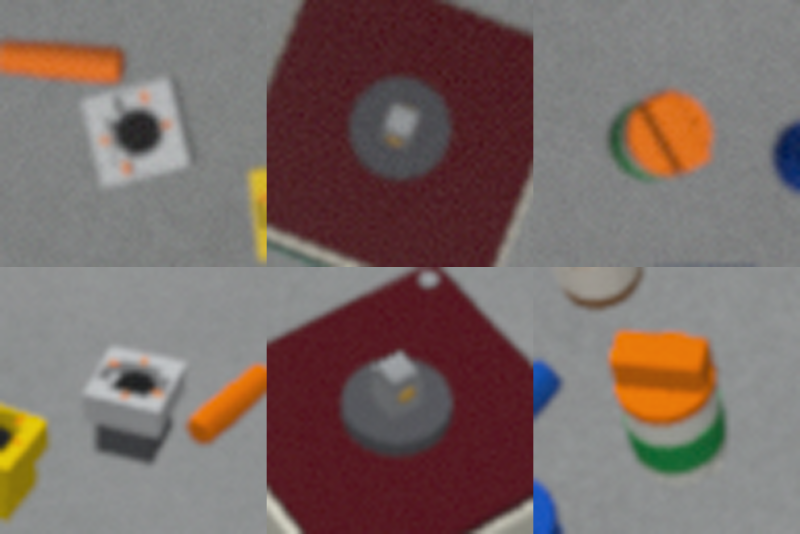

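The crops show orange marks on the holder: its slots are still ambiguous, though a dark slot reaches up-left of the mouth. The drive looks aligned with the mixer box, and the jar bar's long edge runs down-right in the top view. I'll fit silhouettes of each.

```bash
cat > fit.py <<'E'
from h import *
from scipy.optimize import minimize
def box(x,y,a,lx,ly,z0,z1):
    c,s=np.cos(a),np.sin(a)
    return np.array([[x+c*i*lx/2-s*j*ly/2,y+s*i*lx/2+c*j*ly/2,z] for i in(-1,1) for j in(-1,1) for z in(z0,z1)])
def render(im,P,w):
    u0,v0,u1,v1=w; S=8
    p=(proj(im,P)+.5-[u0,v0])*S
    m=np.zeros(((v1-v0)*S,(u1-u0)*S),np.float32)
    cv2.fillConvexPoly(m,cv2.convexHull((p*16).astype(np.int32)),1,shift=4)
    m=cv2.resize(m,(u1-u0,v1-v0),interpolation=cv2.INTER_AREA)
    return cv2.GaussianBlur(m,(0,0),.7)
def fit(name,views,soft,dims,x0,r=.06):
    V=[]
    for im in views:
        uv=proj(im,box(*x0,*dims)); lo=uv.min(0).astype(int)-7; hi=uv.max(0).astype(int)+8
        w=(*lo,*hi); V.append((im,w,soft(im['pixels'][lo[1]:hi[1],lo[0]:hi[0]])))
    def cost(q,VV): return sum(((render(im,box(*q,*dims),w)-s)**2).mean() for im,w,s in VV)
    for VV in [V]+[[v] for v in V]:
        r=min((minimize(cost,np.array(x0)+d,args=(VV,),method='Nelder-Mead',options=dict(initial_simplex=np.array(x0)+d+np.array([[0,0,0],[.008,0,0],[0,.008,0],[0,0,.2]]),xatol=1e-4)) for d in ([0,0,0],[.003,.003,.15],[-.003,-.003,-.15])),key=lambda r:r.fun)
        print(name,len(VV),(r.x[:2]*1000).round(1),np.degrees(r.x[2]).round(1),round(r.fun,4))
def hsv(p): return cv2.cvtColor(p,cv2.COLOR_RGB2HSV).astype(float)
def bright(p):
    h=hsv(p); v=h[...,2]; b=np.median(v); orange=(h[...,1]>90)
    m=np.clip((v-b-15)/(50),0,1)*(~orange); m8=cv2.morphologyEx(m.astype(np.float32),cv2.MORPH_CLOSE,np.ones((11,11))); return m8
def red(p): 
    p=p.astype(float); s=np.clip((p[...,0]-p[...,1]-10)/40,0,1); return cv2.morphologyEx(s.astype(np.float32),cv2.MORPH_CLOSE,np.ones((35,35)))
if __name__=='__main__':
    im=get_image('top'); sc=get_image('scene')
    fit('holder',[im,sc],bright,(.06,.06,.034,.06),(.378,.257,np.radians(12)))
    fit('mixer',[im,sc],red,(.2,.2,.0619,.062),(.585,-.041,np.radians(-22)))
    # drive top square + jar bar: look closer
    for n,i,u,v in (('top',im,268,157),('scene',sc,270,218)):
        g=i['pixels'][v-9:v+12,u-10:u+12].sum(2)//3; print(n); print(g)
E
python3 fit.py
```

```text
holder 2 [373.8 275.9] 17.3 0.16
holder 1 [374. 276.] 16.0 0.0563
holder 1 [363.  289.3] 33.2 0.0904
mixer 2 [594.8 -49.7] -23.8 0.1543
mixer 1 [592.9 -48.4] -28.8 0.0732
mixer 1 [595.2 -49.5] -19.6 0.0676
top
[[ 49  44  55  64  73  78  79  74  77  80  79  76  74  74  70  68  62  59
   55  45  46  49]
 [ 50  60  66  75  76  79  79  79  77  76  78  85  80  78  81  78  69  64
   62  48  45  50]
 [ 55  69  75  74  81  75  79  78  77  78  73  76  74  79  77  78  80  78
   65  59  51  46]
 [ 63  76  82  78  77  79  75  78  76  77  79  79  78  81  77  78  77  80
   78  70  56  48]
 [ 71  76  80  80  81  77  76  80  91  92  88  78  80  76  80  73  77  78
   76  75  67  48]
 [ 78  77  78  75  79  77  80  91 108 116 109  95  90  87  72  76  77  76
   75  73  69  60]
 [ 78  80  77  80  79  78  86 106 128 134 130 121 113 102  88  82  79  78
   75  77  73  63]
 [ 74  75  79  78  76  79  91 116 137 145 141 141 134 125 102  82  75  77
   75  80  74  66]
 [ 80  77  79  75  74  84  99 128 141 146 144 146 143 127 100  81  80  78
   80  76  74  69]
 [ 74  80  77  82  76  83 112 133 145 150 147 149 139
[... 2323 characters left out ...]
3 106 104 101  99  95  90  89
   90  89  88  76]
 [ 91  90  90  98 102 105 104 102 102 101 106 105 102 101  99  91  92  90
   89  90  88  80]
 [ 87  88  90  93  99 104 103 103 101  99 101  99  99 100 100  96  91  88
   89  88  88  84]
 [ 90  90  88  90  95 101 104 102 101  99  99 100 100 100  98  93  89  89
   88  88  86  87]
 [ 88  88  88  90  92  95 101 102 100 102 100 102 101  96  93  92  88  87
   89  87  89  86]
 [ 89  89  88  87  90  92  98 100 100 100 101  99  93  93  90  89  88  89
   87  90  88  81]
 [ 89  90  90  91  89  90  92  98  99  95  94  91  90  88  89  88  88  88
   90  90  88  75]
 [ 90  88  89  88  89  90  91  92  93  89  88  89  89  88  90  92  89  89
   88  87  83  68]]
```

```bash
cat > fit2.py <<'E'
from fit import *
import fit as F
from scipy.ndimage import binary_fill_holes
im=get_image('top'); sc=get_image('scene')
print('bench V',[np.median(im['pixels'][200:300,240:320]),np.median(sc['pixels'][180:200,150:200])])
def fl(m): 
    return np.where(binary_fill_holes(m>.5),np.maximum(m,binary_fill_holes(m>.5)),m).astype(np.float32)
def bright(p):
    v=p.astype(float).max(2); mn=p.astype(float).min(2); sat=(v-mn)>40
    m=np.clip((v-140)/40,0,1); m[sat]=0
    m=fl(cv2.morphologyEx(m.astype(np.float32),cv2.MORPH_CLOSE,np.ones((3,3)))); print((m*9).astype(int)[::3,::1][:3].sum()); return m
def red(p):
    p=p.astype(float); s=np.clip((p[...,0]-p[...,1]-5)/40,0,1)
    return fl(cv2.morphologyEx(cv2.copyMakeBorder(s.astype(np.float32),20,20,20,20,cv2.BORDER_CONSTANT),cv2.MORPH_CLOSE,np.ones((5,5)))[20:-20,20:-20])
fit('holder',[im,sc],bright,(.06,.06,.034,.06),(.378,.257,np.radians(12)))
fit('mixer',[im,sc],red,(.2,.2,.0619,.062),(.585,-.041,np.radians(-22)))
vis=[]
for i,w in((im,(120,205,190,270)),(sc,(235,105,305,170))):
    p=i['pixels'][w[1]:w[3],w[0]:w[2]]; a=p[:,:,::-1].copy(); vis.append(np.hstack([a,(bright(p)*255).astype(np.uint8)[:,:,None].repeat(3,2)]))
cv2.imwrite('pics/v.png',cv2.resize(np.vstack(vis),None,fx=4,fy=4))
# drive top: centroid of bright, 14mm at z=.107
for i,c,th in((im,(258,148,282,170),(80,148)),(sc,(258,210,286,232),(105,158))):
    g=i['pixels'][c[1]:c[3],c[0]:c[2]].mean(2); w=np.clip((g-th[0]-.35*(th[1]-th[0]))/(th[1]-th[0]),0,.5)
    V,U=np.mgrid[c[1]:c[3],c[0]:c[2]]; uv=((U*w).sum()/w.sum(),(V*w).sum()/w.sum()); print('drive top',uv,back(i,uv,.107).round(4))
# jar: orange mask in views
def orange(p):
    h=cv2.cvtColor(p,cv2.COLOR_RGB2HSV); return (h[...,0]>5)&(h[...,0]<18)&(h[...,1]>150)
vis=[]
for i,u,v in((im,365,183),(sc,179,285)):
    vis.append(cv2.resize(i['pixels'][v-24:v+24,u-24:u+24,::-1],(400,400),interpolation=cv2.INTER_NEAREST))
o=np.hstack(vis).astype(float); o=np.clip((o-40)*1.4,0,255); cv2.imwrite('pics/jar.png',o)
E
python3 fit2.py
```

```text
bench V [np.float64(129.0), np.float64(145.0)]
0
163
holder 2 [372.7 274.5] 15.3 0.1594
holder 1 [374.5 273.4] 14.8 0.0158
holder 1 [361.2 289.1] 14.4 0.1113
mixer 2 [591.  -44.8] -22.9 0.0713
mixer 1 [589.5 -42.7] -24.2 0.0437
mixer 1 [592.6 -45.1] -21.8 0.0261
0
219
drive top (np.float64(267.7891011235955), np.float64(156.6729775280899)) [ 0.5914 -0.0442  0.107 ]
drive top (np.float64(268.76546508370865), np.float64(216.64687250867254)) [ 0.5919 -0.0464  0.107 ][ WARN:0@1.158] global loadsave.cpp:1063 imwrite_ Unsupported depth image for selected encoder is fallbacked to CV_8U.
```

View pics/jar.png

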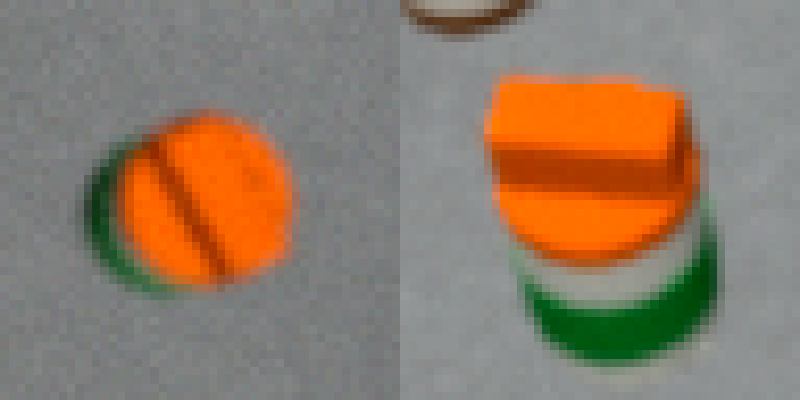

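View pics/v.png

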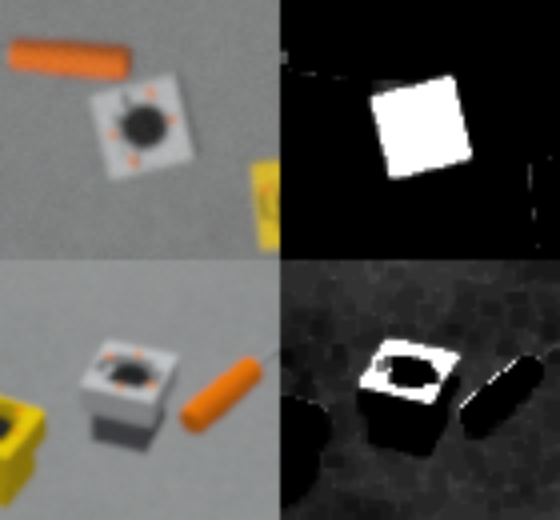

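```bash
cat > fit3.py <<'E'
from fit import *
im=get_image('top'); sc=get_image('scene')
def mk(th,k):
    def f(p):
        p=p.astype(float); v=p.max(2); m=np.clip((v-th)/25,0,1).astype(np.float32)
        m[(v-p.min(2)>60)]=.0
        m=cv2.copyMakeBorder(m,20,20,20,20,cv2.BORDER_CONSTANT)
        m=cv2.morphologyEx(m,cv2.MORPH_OPEN,np.ones((2,2)))
        return cv2.morphologyEx(m,cv2.MORPH_CLOSE,cv2.getStructuringElement(2,(k,k)))[20:-20,20:-20]
    return f
q=(.3745,.2734,np.radians(14))
fit('holder top',[im],mk(150,13),(.06,.06,.0599,.06),q)
fit('holder scn',[sc],mk(172,13),(.06,.06,.0599,.06),q)
def red(p):
    p=p.astype(float); s=np.clip((p[...,0]-p[...,1]-10)/25,0,1).astype(np.float32)
    return cv2.morphologyEx(cv2.copyMakeBorder(s,60,60,60,60,cv2.BORDER_CONSTANT),cv2.MORPH_CLOSE,cv2.getStructuringElement(2,(43,43)))[60:-60,60:-60]
fit('mixer',[im,sc],red,(.2,.2,.0619,.062),(.591,-.045,np.radians(-22.5)))
# drive top 14mm
def dr(a,b):
    return lambda p: np.clip((p.mean(2)-a)/(b-a),0,1).astype(np.float32)
fit('drive top',[im],dr(105,147),(.016,.016,.1069,.107),(.5915,-.045,np.radians(-22)))
fit('drive scn',[sc],dr(115,157),(.016,.016,.1069,.107),(.5915,-.045,np.radians(-22)))
# jar
T=lambda x,y:(341+x/8.333-.5,159+y/8.333-.5); S=lambda x,y:(155+(x-400)/8.333-.5,261+y/8.333-.5)
print('jar lid circle',back(im,T(207,200),.1).round(4))
a,b=[back(im,T(*p),.107) for p in((150,148),(225,278))]; n=a-b; yw=np.arctan2(n[1],n[0]); print('bar top',np.degrees(yw),((a+b)/2+.011*np.array([np.sin(yw),-np.cos(yw),0])).round(4))
c=np.array([back(sc,S(*p),.12) for p in((505,78),(684,94),(674,157),(492,143))]); print('bar scn corners\n',c.round(4),c.mean(0).round(4),[np.degrees(np.arctan2(*(c[i]-c[j])[1::-1])).round(1) for i,j in((0,1),(3,2),(0,3),(1,2))],[np.linalg.norm(c[i]-c[j]).round(4) for i,j in((0,1),(3,2),(0,3),(1,2))])
E
python3 fit3.py
```

```text
holder top 1 [372.3 267.6] 14.2 0.0242
holder top 1 [372.3 267.6] 14.2 0.0242
holder scn 1 [378.9 266.8] 13.8 0.0487
holder scn 1 [378.9 266.8] 13.8 0.0487
mixer 2 [589.9 -44. ] -22.9 0.0743
mixer 1 [588.2 -42.9] -24.4 0.0442
mixer 1 [591.4 -43.6] -21.7 0.0276
drive top 1 [591.6 -44.1] -24.9 0.0016
drive top 1 [591.6 -44.1] -24.9 0.0016
drive scn 1 [591.7 -46.3] -23.5 0.0015
drive scn 1 [591.7 -46.3] -23.5 0.0015
jar lid circle [ 0.521 -0.31   0.1  ]
bar top 29.253888936747472 [ 0.5216 -0.3114  0.107 ]
bar scn corners
 [[ 0.4958 -0.3157  0.12  ]
 [ 0.5392 -0.292   0.12  ]
 [ 0.5499 -0.3087  0.12  ]
 [ 0.5068 -0.3332  0.12  ]] [ 0.5229 -0.3124  0.12  ] [np.float64(-151.3), np.float64(-150.4), np.float64(122.4), np.float64(122.6)] [np.float64(0.0495), np.float64(0.0495), np.float64(0.0207), np.float64(0.0199)]
```

```bash
python3 - <<'E'
from h import *
im=get_image('top'); sc=get_image('scene')
c=np.array([back(im,(120+x/4-.5,205+y/4-.5),.06) for x,y in((92,95),(175,77),(192,157),(108,178))]); print(c.round(4),c.mean(0).round(4))
c=np.array([back(sc,(235+x/4-.5,105+y/4-.5),.06) for x,y in((101,80),(180,92),(157,143),(80,120))]); print(c.round(4),c.mean(0).round(4))
print(get_state()['clock'])
E
```

```text
[[0.3977 0.305  0.06  ]
 [0.41   0.2473 0.06  ]
 [0.3543 0.235  0.06  ]
 [0.34   0.2933 0.06  ]] [0.3755 0.2702 0.06  ]
[[0.335  0.287  0.06  ]
 [0.3948 0.3095 0.06  ]
 [0.4134 0.2486 0.06  ]
 [0.3491 0.2378 0.06  ]] [0.3731 0.2708 0.06  ]
0.9
```

>>> play_rows(
  series=[
    {"dx": 21.2,"dy": -28.1,"turn": 0.053},
    {"dx": 21.2,"dy": -28.1,"turn": 0.053},
    {"dx": 21.2,"dy": -28.1,"turn": 0.053},
    {"dx": 21.2,"dy": -28.1,"turn": 0.053},
    {"dx": 21.2,"dy": -28.1,"turn": 0.053},
    {"dx": 21.2,"dy": -28.1,"turn": 0.053},
    {"dx": 21.2,"dy": -28.1,"turn": 0.053},
    {"dx": 21.2,"dy": -28.1,"turn": 0.053},
    {"dx": 21.2,"dy": -28.1,"turn": 0.053},
    {"dx": 21.2,"dy": -28.1,"turn": 0.053},
    {"dz": -30},
    {"dz": -30},
    {"dz": -20},
    {},
  ],
)

```text
invalid input at $.series[0]: expected keys fingers, dx, dy, dz, turn
```

```bash
cat > st.py <<'E'
from h import *
s=get_state(); p=s['position']*1000; R=cv2.Rodrigues(np.zeros(3))[0]
from scipy.spatial.transform import Rotation as Ro
q=s['ee_rot']; M=Ro.from_quat([q[1],q[2],q[3],q[0]]).as_matrix()
print(round(s['clock'],2),p.round(1),'jaw yaw',np.degrees(np.arctan2(M[1,0],M[0,0])).round(2),'tilt z',M[:,2].round(3),'F',s['contact_force'].round(1),'M',s['moment'].round(2),'w',round(s['width']*1000,1),'q6',round(s['qpos'][5],2))
E
python3 st.py
```

```text
0.9 [162.1 551.7 242.3] jaw yaw 73.62 tilt z [ 0.  0. -1.] F [0.7 0.1 0.8] M [-0.03  0.04 -0.02] w 85.3 q6 -0.12
```

All keys are required.

>>> play_rows(
  series=[
    {"fingers": -1,"dx": 21.2,"dy": -28.1,"dz": 0,"turn": 0.053},
    {"fingers": -1,"dx": 21.2,"dy": -28.1,"dz": 0,"turn": 0.053},
    {"fingers": -1,"dx": 21.2,"dy": -28.1,"dz": 0,"turn": 0.053},
    {"fingers": -1,"dx": 21.2,"dy": -28.1,"dz": 0,"turn": 0.053},
    {"fingers": -1,"dx": 21.2,"dy": -28.1,"dz": 0,"turn": 0.053},
    {"fingers": -1,"dx": 21.2,"dy": -28.1,"dz": 0,"turn": 0.053},
    {"fingers": -1,"dx": 21.2,"dy": -28.1,"dz": 0,"turn": 0.053},
    {"fingers": -1,"dx": 21.2,"dy": -28.1,"dz": 0,"turn": 0.053},
    {"fingers": -1,"dx": 21.2,"dy": -28.1,"dz": 0,"turn": 0.053},
    {"fingers": -1,"dx": 21.2,"dy": -28.1,"dz": 0,"turn": 0.053},
    {"fingers": -1,"dx": 0,"dy": 0,"dz": -30,"turn": 0},
    {"fingers": -1,"dx": 0,"dy": 0,"dz": -30,"turn": 0},
    {"fingers": -1,"dx": 0,"dy": 0,"dz": -30,"turn": 0},
    {"fingers": -1,"dx": 0,"dy": 0,"dz": 0,"turn": 0},
  ],
)

```text
clock: 2.07
position: [0.3848, 0.258, 0.1537]
ee_rot: [0.003, 0.604, 0.797, 0.007]
contact_force: [-0.5, -0.2, 0.1]
width: 0.0857
```

```bash
python3 st.py
```

```text
2.07 [384.8 258.  153.7] jaw yaw 105.65 tilt z [ 0.012  0.007 -1.   ] F [-0.5 -0.2  0.1] M [-0.02  0.05 -0.02] w 85.7 q6 -1.41
```

>>> play_rows(
  series=[
    {"fingers": -1,"dx": -10.8,"dy": 12.5,"dz": -10,"turn": -0.029},
    {"fingers": -1,"dx": 0,"dy": 0,"dz": -10,"turn": 0},
    {"fingers": -1,"dx": 0,"dy": 0,"dz": 0,"turn": 0},
  ],
)

```text
clock: 2.32
position: [0.3748, 0.2709, 0.1348]
ee_rot: [0.003, 0.617, 0.787, 0.007]
contact_force: [-0.9, 0.7, -0.8]
width: 0.0853
```

```bash
python3 st.py
```

```text
2.32 [374.8 270.9 134.8] jaw yaw 103.81 tilt z [ 0.013  0.007 -1.   ] F [-0.9  0.7 -0.8] M [-0.04  0.05  0.02] w 85.3 q6 -1.34
```

>>> play_rows(
  series=[
    {"fingers": -1,"dx": -0.5,"dy": -0.4,"dz": -20,"turn": 0},
    {"fingers": -1,"dx": 0,"dy": 0,"dz": -20,"turn": 0},
    {"fingers": -1,"dx": 0,"dy": 0,"dz": -20,"turn": 0},
    {"fingers": -1,"dx": 0,"dy": 0,"dz": -16,"turn": 0},
    {"fingers": -1,"dx": 0,"dy": 0,"dz": -10,"turn": 0},
    {"fingers": -1,"dx": 0,"dy": 0,"dz": -4,"turn": 0},
    {"fingers": -1,"dx": 0,"dy": 0,"dz": 0,"turn": 0},
  ],
)

```text
clock: 2.9
position: [0.3822, 0.2765, 0.053]
ee_rot: [0.007, 0.615, 0.788, 0.016]
contact_force: [0.1, 0.3, -0.3]
width: 0.0851
```

```bash
python3 st.py; python3 - <<'E'
from h import *
im=get_image('top'); sc=get_image('scene')
a=cv2.resize(im['pixels'][195:280,110:210,::-1],(400,340)); b=cv2.resize(sc['pixels'][80:165,215:315,::-1],(400,340)); cv2.imwrite('pics/g1.png',np.hstack([a,b]))
E
```

```text
2.9 [382.2 276.5  53. ] jaw yaw 104.06 tilt z [ 0.031  0.017 -0.999] F [ 0.1  0.3 -0.3] M [-0.02  0.02  0.01] w 85.1 q6 -1.34
```

View pics/g1.png

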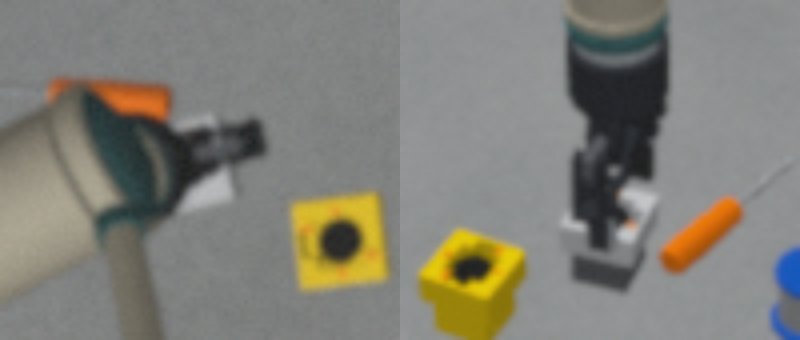

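The fingers straddle the white head (right picture: a near finger at (600,200)) and the screwdriver is clear. The tool has drifted outward about 9 mm, so I'll correct that, then close.

>>> play_rows(
  series=[
    {"fingers": -1,"dx": -9,"dy": -6.5,"dz": -7,"turn": 0},
    {"fingers": -1,"dx": 0,"dy": 0,"dz": -7,"turn": 0},
    {"fingers": -1,"dx": 0,"dy": 0,"dz": 0,"turn": 0},
  ],
)

```text
clock: 3.25
position: [0.377, 0.272, 0.0429]
ee_rot: [0.009, 0.615, 0.788, 0.021]
contact_force: [-0.3, 0.3, 0.3]
width: 0.0855
```

```bash
python3 st.py
```

```text
3.25 [377.  272.   42.9] jaw yaw 104.08 tilt z [ 0.04   0.022 -0.999] F [-0.3  0.3  0.3] M [-0.05  0.02  0.03] w 85.5 q6 -1.34
```

>>> play_rows(
  series=[
    {"fingers": -1,"dx": -3,"dy": -1.5,"dz": -1,"turn": 0},
    {"fingers": 0.2,"dx": 0,"dy": 0,"dz": 0,"turn": 0},
    {"fingers": 0.6,"dx": 0,"dy": 0,"dz": 0,"turn": 0},
    {"fingers": 1,"dx": 0,"dy": 0,"dz": 0,"turn": 0},
    {"fingers": 1,"dx": 0,"dy": 0,"dz": 0,"turn": 0},
    {"fingers": 1,"dx": 0,"dy": 0,"dz": 0,"turn": 0},
    {"fingers": 1,"dx": 0,"dy": 0,"dz": 0,"turn": 0},
  ],
  squeeze=60,
)

```text
clock: 3.83
position: [0.3759, 0.2715, 0.0437]
ee_rot: [0.01, 0.615, 0.788, 0.023]
contact_force: [0.5, -0.1, 0.6]
width: 0.0591
```

```bash
python3 st.py
```

```text
3.83 [375.9 271.5  43.7] jaw yaw 104.1 tilt z [ 0.044  0.023 -0.999] F [ 0.5 -0.1  0.6] M [-0.11  0.09  0.  ] w 59.1 q6 -1.34
```

>>> play_rows(
  series=[
    {"fingers": 1,"dx": 0,"dy": 0,"dz": 15,"turn": 0},
    {"fingers": 1,"dx": 0,"dy": 0,"dz": 30,"turn": 0},
    {"fingers": 1,"dx": 0,"dy": 0,"dz": 35,"turn": 0},
    {"fingers": 1,"dx": 0,"dy": 0,"dz": 35,"turn": 0},
    {"fingers": 1,"dx": 0,"dy": 0,"dz": 0,"turn": 0},
  ],
)

```text
clock: 4.25
position: [0.3715, 0.2694, 0.1588]
ee_rot: [0.007, 0.615, 0.788, 0.016]
contact_force: [1.8, 1.2, -2.5]
width: 0.059
```

```bash
python3 st.py
```

```text
4.25 [371.5 269.4 158.8] jaw yaw 104.07 tilt z [ 0.032  0.017 -0.999] F [ 1.8  1.2 -2.5] M [ 0.04 -0.13  0.03] w 59.0 q6 -1.34
```

>>> play_rows(
  series=[
    {"fingers": 1,"dx": 10,"dy": -14,"dz": 8,"turn": -0.03},
    {"fingers": 1,"dx": 18,"dy": -26,"dz": 8,"turn": -0.055},
    {"fingers": 1,"dx": 18,"dy": -26,"dz": 4,"turn": -0.055},
    {"fingers": 1,"dx": 18,"dy": -26,"dz": 0,"turn": -0.055},
    {"fingers": 1,"dx": 18,"dy": -26,"dz": 0,"turn": -0.055},
    {"fingers": 1,"dx": 18,"dy": -26,"dz": 0,"turn": -0.055},
    {"fingers": 1,"dx": 18,"dy": -26,"dz": 0,"turn": -0.055},
    {"fingers": 1,"dx": 18,"dy": -26,"dz": 0,"turn": -0.055},
    {"fingers": 1,"dx": 18,"dy": -26,"dz": 0,"turn": -0.055},
    {"fingers": 1,"dx": 18,"dy": -26,"dz": 0,"turn": -0.055},
    {"fingers": 1,"dx": 18,"dy": -26,"dz": 0,"turn": -0.055},
    {"fingers": 1,"dx": 10,"dy": -14,"dz": 0,"turn": -0.04},
    {"fingers": 1,"dx": 0,"dy": 0,"dz": 0,"turn": 0},
    {"fingers": 1,"dx": 0,"dy": 0,"dz": 0,"turn": 0},
  ],
)

```text
clock: 5.42
position: [0.5701, -0.0332, 0.1649]
ee_rot: [0.004, 0.834, 0.551, 0.008]
contact_force: [-0.0, 1.4, -3.7]
width: 0.0588
```

```bash
python3 st.py
```

```text
5.42 [570.1 -33.2 164.9] jaw yaw 66.88 tilt z [ 0.018  0.003 -1.   ] F [-0.   1.4 -3.7] M [ 0.04  0.05 -0.03] w 58.8 q6 -1.35
```

>>> play_rows(
  series=[
    {"fingers": 1,"dx": 14,"dy": -8,"dz": 1,"turn": -0.01},
    {"fingers": 1,"dx": 9,"dy": -5,"dz": 0,"turn": -0.005},
    {"fingers": 1,"dx": 0,"dy": 0,"dz": 0,"turn": 0},
    {"fingers": 1,"dx": 0,"dy": 0,"dz": 0,"turn": 0},
  ],
)

```text
clock: 5.75
position: [0.589, -0.0423, 0.1626]
ee_rot: [-0.001, 0.838, 0.546, 0.005]
contact_force: [-0.7, 0.3, -3.4]
width: 0.0588
```

```bash
python3 st.py; python3 - <<'E'
from h import *
im=get_image('top'); sc=get_image('scene')
a=cv2.resize(im['pixels'][120:200,220:320,::-1],(400,320),interpolation=cv2.INTER_CUBIC); b=cv2.resize(sc['pixels'][170:250,220:320,::-1],(800,640)[:2],interpolation=cv2.INTER_CUBIC)
cv2.imwrite('pics/g2.png',cv2.resize(b,(700,560)))
E
```

```text
5.75 [589.  -42.3 162.6] jaw yaw 66.17 tilt z [ 0.008  0.007 -1.   ] F [-0.7  0.3 -3.4] M [0.02 0.03 0.06] w 58.8 q6 -1.35
```

View pics/g2.png

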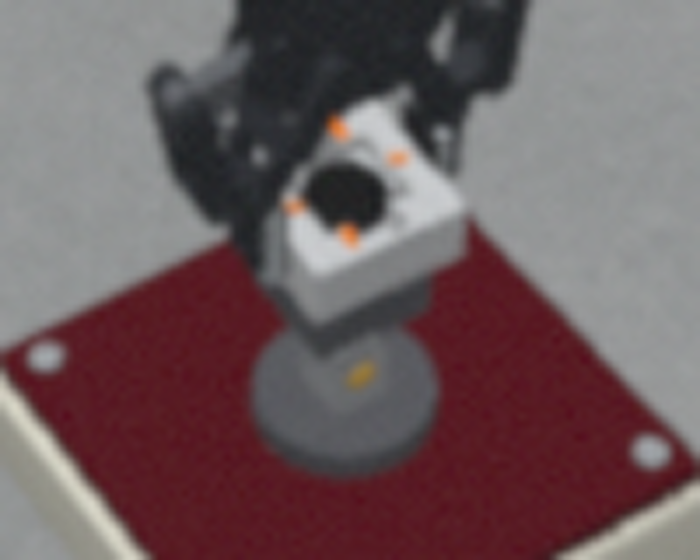

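```bash
python3 - <<'E'
from h import *
sc=get_image('scene')
S=lambda x,y:(220+x/7-.5,170+y/7-.5)
def c(p,z,r,a): 
    q=back(sc,S(*p),z)[:2]; return (q-r*np.array([np.cos(np.radians(a)),np.sin(np.radians(a))])).round(4)
z0=.1189
print('head top',c((327,279),z0+.06,.0424,-68.8),c((466,208),z0+.06,.0424,21.2))
print('head bot',c((319,328),z0+.034,.0424,-68.8),c((466,256),z0+.034,.0424,21.2))
print('sleeve bot',c((322,356),z0,.0325,-68.8),c((429,305),z0,.0325,21.2))
print('mouth',back(sc,S(346,197),z0+.06), 'shoulder top centre',back(sc,S(345,392),.075))
# predicted sleeve-bottom corner pixels for centre at drive
for a in(-68.8,21.2):
    P=[.5917+.0325*np.cos(np.radians(a)),-.0452+.0325*np.sin(np.radians(a)),z0]; print((proj(sc,P)+.5-[220,170])*7)
E
```

```text
head top [ 0.5922 -0.0424] [ 0.5891 -0.044 ]
head bot [ 0.5898 -0.0434] [ 0.5894 -0.0426]
sleeve bot [ 0.5856 -0.0389] [ 0.5852 -0.04  ]
mouth [ 0.59217798 -0.04753184  0.1789    ] shoulder top centre [ 0.59367093 -0.04837358  0.075     ]
[[326.39356711 375.10382571]]
[[436.48594553 322.04188118]]
```

The scene view shows the holder hanging above the drive, with the dark sleeve bottom's corner at (322,356) where it should be at about (326,375). So I need to move about +6 in x and −5 in y.

>>> play_rows(
  series=[
    {"fingers": 1,"dx": 4,"dy": -3.5,"dz": 0,"turn": 0},
    {"fingers": 1,"dx": 2,"dy": -1.5,"dz": 0,"turn": 0},
    {"fingers": 1,"dx": 0,"dy": 0,"dz": 0,"turn": 0},
    {"fingers": 1,"dx": 0,"dy": 0,"dz": 0,"turn": 0},
  ],
)

```text
clock: 6.23
position: [0.5943, -0.0464, 0.1638]
ee_rot: [-0.0, 0.837, 0.547, 0.006]
contact_force: [-0.1, 0.6, -3.0]
width: 0.059
```

```bash
python3 st.py
```

```text
6.23 [594.3 -46.4 163.8] jaw yaw 66.29 tilt z [ 0.009  0.007 -1.   ] F [-0.1  0.6 -3. ] M [ 0.01 -0.02 -0.04] w 59.0 q6 -1.36
```

>>> play_rows(
  series=[
    {"fingers": 1,"dx": 0,"dy": 0,"dz": -6,"turn": 0},
    {"fingers": 1,"dx": 0,"dy": 0,"dz": -6,"turn": 0},
    {"fingers": 1,"dx": 0,"dy": 0,"dz": -3,"turn": 0},
    {"fingers": 1,"dx": 0,"dy": 0,"dz": 0,"turn": 0},
  ],
)

```text
clock: 6.57
position: [0.594, -0.0463, 0.1474]
ee_rot: [-0.0, 0.837, 0.547, 0.006]
contact_force: [-0.6, -0.7, -3.8]
width: 0.0586
```

```bash
python3 st.py
```

```text
6.57 [594.  -46.3 147.4] jaw yaw 66.28 tilt z [ 0.009  0.007 -1.   ] F [-0.6 -0.7 -3.8] M [-0.01  0.04  0.01] w 58.6 q6 -1.36
```

>>> play_rows(
  series=[
    {"fingers": 1,"dx": 0,"dy": 0,"dz": -3,"turn": 0},
    {"fingers": 1,"dx": 0,"dy": 0,"dz": -3,"turn": 0},
    {"fingers": 1,"dx": 0,"dy": 0,"dz": 0,"turn": 0},
  ],
)

```text
clock: 6.82
position: [0.5936, -0.0463, 0.1401]
ee_rot: [-0.001, 0.837, 0.547, 0.005]
contact_force: [-0.1, -0.5, -2.6]
width: 0.0586
```

```bash
python3 st.py
```

```text
6.82 [593.6 -46.3 140.1] jaw yaw 66.27 tilt z [ 0.008  0.007 -1.   ] F [-0.1 -0.5 -2.6] M [ 0.04 -0.07  0.07] w 58.6 q6 -1.36
```

>>> play_rows(
  series=[
    {"fingers": 1,"dx": 0,"dy": 0,"dz": -4,"turn": 0},
    {"fingers": 1,"dx": 0,"dy": 0,"dz": -4,"turn": 0},
    {"fingers": 1,"dx": 0,"dy": 0,"dz": -4,"turn": 0},
    {"fingers": 1,"dx": 0,"dy": 0,"dz": -3,"turn": 0},
  ],
)

```text
clock: 7.15
position: [0.5943, -0.0461, 0.1267]
ee_rot: [-0.0, 0.837, 0.547, 0.006]
contact_force: [-1.4, 0.3, -1.7]
width: 0.0592
```

```bash
python3 st.py
```

```text
7.15 [594.3 -46.1 126.7] jaw yaw 66.27 tilt z [ 0.011  0.007 -1.   ] F [-1.4  0.3 -1.7] M [0.04 0.21 0.03] w 59.2 q6 -1.36
```

>>> play_rows(
  series=[
    {"fingers": 1,"dx": 0,"dy": 0,"dz": -4,"turn": 0},
    {"fingers": 1,"dx": 0,"dy": 0,"dz": -4,"turn": 0},
    {"fingers": 1,"dx": 0,"dy": 0,"dz": -3,"turn": 0},
  ],
)

```text
clock: 7.4
position: [0.5939, -0.046, 0.1192]
ee_rot: [0.0, 0.837, 0.547, 0.007]
contact_force: [-9.7, 1.8, 30.5]
width: 0.0589
```

```bash
python3 st.py
```

```text
7.4 [593.9 -46.  119.2] jaw yaw 66.29 tilt z [ 0.011  0.007 -1.   ] F [-9.7  1.8 30.5] M [ 0.09  1.38 -0.02] w 58.9 q6 -1.36
```

>>> play_rows(
  series=[
    {"fingers": 1,"dx": 0,"dy": 0,"dz": -3,"turn": 0},
    {"fingers": 1,"dx": 0.5,"dy": 0,"dz": -3,"turn": 0},
    {"fingers": 1,"dx": 0.5,"dy": 0,"dz": -3,"turn": 0},
  ],
)

```text
clock: 7.65
position: [0.5939, -0.046, 0.1193]
ee_rot: [0.002, 0.837, 0.547, 0.007]
contact_force: [-8.1, 1.6, 17.1]
width: 0.0586
```

```bash
python3 st.py; python3 - <<'E'
from h import *
sc=get_image('scene')
b=cv2.resize(sc['pixels'][170:250,220:320,::-1],(700,560),interpolation=cv2.INTER_CUBIC)
cv2.imwrite('pics/g3.png',b)
E
```

```text
7.65 [593.9 -46.  119.3] jaw yaw 66.33 tilt z [ 0.014  0.005 -1.   ] F [-8.1  1.6 17.1] M [ 0.15  1.15 -0.03] w 58.6 q6 -1.36
```

View pics/g3.png

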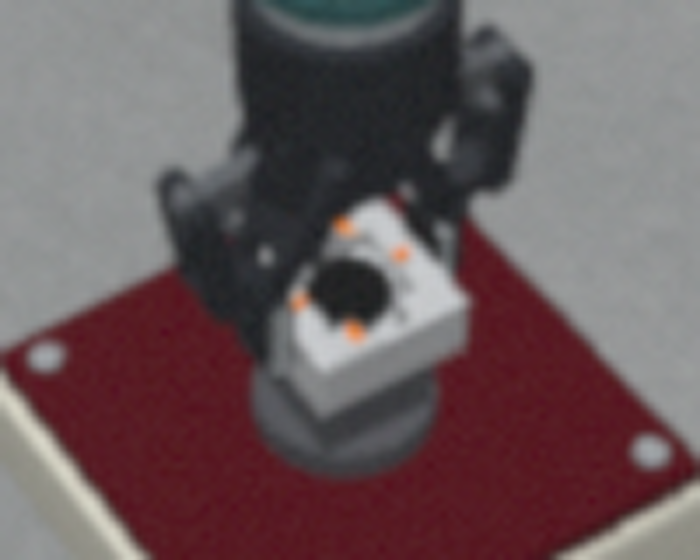

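The holder sits over the drive and the sleeve appears to touch the shoulder. I'll compare the corners with the predicted home position: top-face front corner at (325,372), right corner at (468,300).

```bash
python3 - <<'E'
from h import *
sc=get_image('scene')
for z in(.135,.138,.141):
  for a in(-68.8,21.2):
    P=[.5917+.0424*np.cos(np.radians(a)),-.0452+.0424*np.sin(np.radians(a)),z]; print(z,a,((proj(sc,P)+.5-[220,170])*7).round(1))
print((proj(sc,[.5917,-.0452,.135])+.5-[220,170])*7)
E
```

```text
0.135 -68.8 [[320.3 367.2]]
0.135 21.2 [[465.7 297.3]]
0.138 -68.8 [[320.4 361.6]]
0.138 21.2 [[466.  291.7]]
0.141 -68.8 [[320.4 356. ]]
0.141 21.2 [[466.4 286.1]]
[[347.1920886  276.32635497]]
```

>>> play_rows(
  series=[
    {"fingers": 1,"dx": 0,"dy": 0,"dz": -10,"turn": 0},
    {"fingers": 1,"dx": 0,"dy": 0,"dz": -10,"turn": 0},
  ],
)

```text
clock: 7.92
position: [0.5935, -0.0458, 0.1189]
ee_rot: [0.005, 0.837, 0.547, 0.01]
contact_force: [-20.4, 4.0, 57.6]
width: 0.0591
```

```bash
python3 st.py
```

```text
7.92 [593.5 -45.8 118.9] jaw yaw 66.37 tilt z [ 0.021  0.003 -1.   ] F [-20.4   4.   57.6] M [ 0.15  2.92 -0.18] w 59.1 q6 -1.36
```

>>> play_rows(
  series=[
    {"fingers": 1,"dx": 0,"dy": 0,"dz": 0,"turn": 0},
    {"fingers": -1,"dx": 0,"dy": 0,"dz": 0,"turn": 0},
    {"fingers": -1,"dx": 0,"dy": 0,"dz": 0,"turn": 0},
    {"fingers": -1,"dx": 0,"dy": 0,"dz": 0,"turn": 0},
    {"fingers": -1,"dx": 0,"dy": 0,"dz": 10,"turn": 0},
    {"fingers": -1,"dx": 0,"dy": 0,"dz": 25,"turn": 0},
    {"fingers": -1,"dx": 0,"dy": 0,"dz": 30,"turn": 0},
    {"fingers": -1,"dx": 0,"dy": 0,"dz": 30,"turn": 0},
    {"fingers": -1,"dx": 0,"dy": 0,"dz": 20,"turn": 0},
    {"fingers": -1,"dx": 0,"dy": 0,"dz": 0,"turn": 0},
  ],
)

```text
clock: 8.75
position: [0.5946, -0.0465, 0.2384]
ee_rot: [0.005, 0.837, 0.547, 0.01]
contact_force: [0.8, -0.8, 0.6]
width: 0.0853
```

```bash
python3 st.py
```

```text
8.75 [594.6 -46.5 238.4] jaw yaw 66.36 tilt z [ 0.021  0.002 -1.   ] F [ 0.8 -0.8  0.6] M [-0.04 -0.01 -0.01] w 85.3 q6 -1.36
```

>>> play_rows(
  series=[
    {"fingers": -1,"dx": -4,"dy": -14,"dz": 0,"turn": -0.118},
    {"fingers": -1,"dx": -4,"dy": -14,"dz": 0,"turn": -0.118},
    {"fingers": -1,"dx": -4,"dy": -14,"dz": 0,"turn": -0.118},
    {"fingers": -1,"dx": -4,"dy": -14,"dz": 0,"turn": -0.118},
    {"fingers": -1,"dx": -4,"dy": -14,"dz": 0,"turn": -0.118},
    {"fingers": -1,"dx": -4,"dy": -14,"dz": 0,"turn": -0.118},
    {"fingers": -1,"dx": -4,"dy": -14,"dz": 0,"turn": -0.118},
    {"fingers": -1,"dx": -4,"dy": -14,"dz": 0,"turn": -0.118},
    {"fingers": -1,"dx": -4,"dy": -14,"dz": 0,"turn": -0.118},
    {"fingers": -1,"dx": -4,"dy": -14,"dz": 0,"turn": -0.118},
    {"fingers": -1,"dx": -4,"dy": -14,"dz": 0,"turn": -0.118},
    {"fingers": -1,"dx": -4,"dy": -14,"dz": 0,"turn": -0.118},
    {"fingers": -1,"dx": -4,"dy": -14,"dz": 0,"turn": -0.118},
    {"fingers": -1,"dx": -4,"dy": -14,"dz": 0,"turn": -0.118},
    {"fingers": -1,"dx": -4,"dy": -14,"dz": 0,"turn": -0.118},
    {"fingers": -1,"dx": -4,"dy": -14,"dz": 0,"turn": -0.118},
    {"fingers": -1,"dx": -4,"dy": -14,"dz": 0,"turn": -0.118},
    {"fingers": -1,"dx": 0,"dy": -8,"dz": 0,"turn": -0.06},
    {"fingers": -1,"dx": 0,"dy": 0,"dz": 0,"turn": 0},
  ],
)

```text
clock: 10.33
position: [0.5217, -0.3031, 0.2113]
ee_rot: [0.002, 0.875, -0.485, -0.011]
contact_force: [-0.3, 0.2, -0.1]
width: 0.085
```

```bash
python3 st.py;python3 - <<'E'
from h import *
im=get_image('top'); sc=get_image('scene')
a=cv2.resize(im['pixels'][120:200,220:320,::-1],(400,320),interpolation=cv2.INTER_CUBIC); b=cv2.resize(sc['pixels'][180:260,220:320,::-1],(400,320),interpolation=cv2.INTER_CUBIC)
cv2.imwrite('pics/g4.png',np.hstack([a,b]))
E
```

```text
10.33 [ 521.7 -303.1  211.3] jaw yaw -58.0 tilt z [-0.022  0.007 -1.   ] F [-0.3  0.2 -0.1] M [ 0.02 -0.03  0.06] w 85.0 q6 0.38
```

View pics/g4.png

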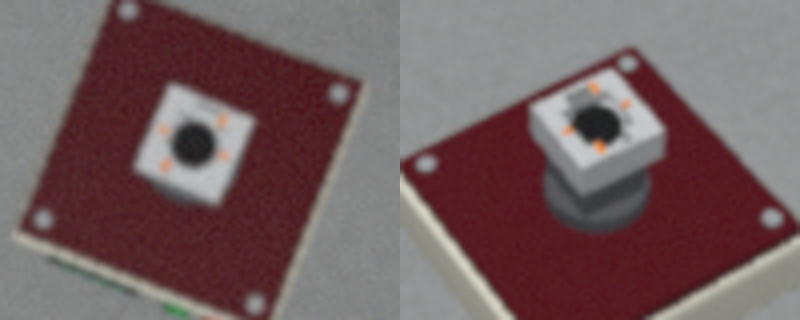

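Seen here, the holder sits level on the shoulder. Its top-face corners in the left picture are about (170,82), (255,120), (220,207) and (135,170), and the slot at (210,105) points along yaw ≈ −24°.

```bash
python3 - <<'E'
from h import *
im=get_image('top'); sc=get_image('scene')
for i,o,L in((im,(220,120),((170,82),(255,120),(220,207),(135,170))),(sc,(220,180),((212,66),(265,130),(183,166),(130,101)))):
    c=np.array([back(i,(o[0]+x/4-.5,o[1]+y/4-.5),.135) for x,y in L]); print(c.round(4),c.mean(0).round(4),[np.degrees(np.arctan2(*(c[a]-c[b])[1::-1])).round(1) for a,b in((0,1),(1,2),(2,3),(3,0))])
E
```

```text
[[ 0.6321 -0.0283  0.135 ]
 [ 0.6066 -0.0845  0.135 ]
 [ 0.5487 -0.061   0.135 ]
 [ 0.5734 -0.0049  0.135 ]] [ 0.5902 -0.0447  0.135 ] [np.float64(65.6), np.float64(-22.1), np.float64(-113.8), np.float64(158.3)]
[[ 0.5747 -0.0044  0.135 ]
 [ 0.6307 -0.0303  0.135 ]
 [ 0.6054 -0.0823  0.135 ]
 [ 0.549  -0.0576  0.135 ]] [ 0.5899 -0.0437  0.135 ] [np.float64(155.1), np.float64(64.0), np.float64(-23.6), np.float64(-115.8)]
```

>>> play_rows(
  series=[
    {"fingers": -1,"dx": 0,"dy": -8.5,"dz": -10,"turn": -0.047},
    {"fingers": -1,"dx": 0,"dy": 0,"dz": -20,"turn": 0},
    {"fingers": -1,"dx": 0,"dy": 0,"dz": -15,"turn": 0},
    {"fingers": -1,"dx": 0,"dy": 0,"dz": -5,"turn": 0},
    {"fingers": -1,"dx": 0,"dy": 0,"dz": 0,"turn": 0},
  ],
)

```text
clock: 10.95
position: [0.524, -0.3056, 0.1623]
ee_rot: [0.001, 0.866, -0.5, -0.009]
contact_force: [-0.2, -0.4, 0.1]
width: 0.0853
```

```bash
python3 st.py
```

```text
10.95 [ 524.  -305.6  162.3] jaw yaw -59.98 tilt z [-0.017  0.008 -1.   ] F [-0.2 -0.4  0.1] M [-0.   -0.06 -0.03] w 85.3 q6 0.41
```

>>> play_rows(
  series=[
    {"fingers": -1,"dx": -2,"dy": -6.4,"dz": -5,"turn": -0.012},
    {"fingers": -1,"dx": 0,"dy": 0,"dz": -15,"turn": 0},
    {"fingers": -1,"dx": 0,"dy": 0,"dz": -12,"turn": 0},
    {"fingers": -1,"dx": 0,"dy": 0,"dz": 0,"turn": 0},
  ],
)

```text
clock: 11.28
position: [0.5238, -0.3128, 0.1323]
ee_rot: [0.001, 0.864, -0.504, -0.006]
contact_force: [-0.4, 0.1, -0.5]
width: 0.0855
```

```bash
python3 st.py
```

```text
11.28 [ 523.8 -312.8  132.3] jaw yaw -60.54 tilt z [-0.012  0.004 -1.   ] F [-0.4  0.1 -0.5] M [ 0.02 -0.03 -0.01] w 85.5 q6 0.41
```

>>> play_rows(
  series=[
    {"fingers": -0.2,"dx": -1.8,"dy": 0.5,"dz": -12,"turn": 0},
    {"fingers": -0.2,"dx": 0,"dy": 0,"dz": -9,"turn": 0},
    {"fingers": 0,"dx": 0,"dy": 0,"dz": 0,"turn": 0},
    {"fingers": 0.2,"dx": 0,"dy": 0,"dz": 0,"turn": 0},
  ],
  squeeze=60,
)

```text
clock: 11.62
position: [0.5237, -0.3141, 0.1138]
ee_rot: [0.002, 0.864, -0.504, -0.003]
contact_force: [-0.4, 1.0, -0.0]
width: 0.0384
```

```bash
python3 st.py
```

```text
11.62 [ 523.7 -314.1  113.8] jaw yaw -60.54 tilt z [-0.008 -0.    -1.   ] F [-0.4  1.  -0. ] M [-0.01 -0.03  0.01] w 38.4 q6 0.41
```

>>> play_rows(
  series=[
    {"fingers": 0.2,"dx": -1.7,"dy": 2,"dz": -3.5,"turn": 0},
    {"fingers": 0.2,"dx": 0,"dy": 0,"dz": 0,"turn": 0},
    {"fingers": 0.6,"dx": 0,"dy": 0,"dz": 0,"turn": 0},
    {"fingers": 1,"dx": 0,"dy": 0,"dz": 0,"turn": 0},
    {"fingers": 1,"dx": 0,"dy": 0,"dz": 0,"turn": 0},
    {"fingers": 1,"dx": 0,"dy": 0,"dz": 0,"turn": 0},
  ],
  squeeze=80,
)

```text
clock: 12.12
position: [0.523, -0.3126, 0.1124]
ee_rot: [0.002, 0.864, -0.504, -0.001]
contact_force: [0.3, 0.0, -2.2]
width: 0.0204
```

```bash
python3 st.py
```

```text
12.12 [ 523.  -312.6  112.4] jaw yaw -60.53 tilt z [-0.004 -0.002 -1.   ] F [ 0.3  0.  -2.2] M [-0.03 -0.04 -0.03] w 20.4 q6 0.41
```

>>> play_rows(
  series=[
    {"fingers": 1,"dx": 0,"dy": 0,"dz": 10,"turn": 0},
    {"fingers": 1,"dx": 0,"dy": 0,"dz": 20,"turn": 0},
    {"fingers": 1,"dx": 0,"dy": 0,"dz": 25,"turn": 0},
    {"fingers": 1,"dx": 0,"dy": 0,"dz": 25,"turn": 0},
    {"fingers": 1,"dx": 0,"dy": 0,"dz": 25,"turn": 0},
    {"fingers": 1,"dx": 0,"dy": 0,"dz": 25,"turn": 0},
    {"fingers": 1,"dx": 0,"dy": 0,"dz": 20,"turn": 0},
    {"fingers": 1,"dx": 0,"dy": 0,"dz": 10,"turn": 0},
    {"fingers": 1,"dx": 0,"dy": 0,"dz": 0,"turn": 0},
  ],
)

```text
clock: 12.87
position: [0.5192, -0.3099, 0.2809]
ee_rot: [0.002, 0.864, -0.504, -0.005]
contact_force: [-0.1, -0.1, -1.6]
width: 0.0201
```

```bash
python3 st.py
```

```text
12.87 [ 519.2 -309.9  280.9] jaw yaw -60.53 tilt z [-0.01   0.002 -1.   ] F [-0.1 -0.1 -1.6] M [-0.04 -0.03 -0.02] w 20.1 q6 0.41
```

>>> play_rows(
  series=[
    {"fingers": 1,"dx": 2,"dy": 7,"dz": 1,"turn": 0.118},
    {"fingers": 1,"dx": 4,"dy": 14,"dz": 1,"turn": 0.118},
    {"fingers": 1,"dx": 4,"dy": 14,"dz": 1,"turn": 0.118},
    {"fingers": 1,"dx": 4,"dy": 14,"dz": 1,"turn": 0.118},
    {"fingers": 1,"dx": 4,"dy": 14,"dz": 1,"turn": 0.118},
    {"fingers": 1,"dx": 4,"dy": 14,"dz": 1,"turn": 0.118},
    {"fingers": 1,"dx": 4,"dy": 14,"dz": 1,"turn": 0.118},
    {"fingers": 1,"dx": 4,"dy": 14,"dz": 1,"turn": 0.118},
    {"fingers": 1,"dx": 4,"dy": 14,"dz": 1,"turn": 0.118},
    {"fingers": 1,"dx": 4,"dy": 14,"dz": 1,"turn": 0.118},
    {"fingers": 1,"dx": 4,"dy": 14,"dz": 1,"turn": 0.118},
    {"fingers": 1,"dx": 4,"dy": 14,"dz": 1,"turn": 0.118},
    {"fingers": 1,"dx": 4,"dy": 14,"dz": 1,"turn": 0.118},
    {"fingers": 1,"dx": 4,"dy": 14,"dz": 1,"turn": 0.118},
    {"fingers": 1,"dx": 4,"dy": 14,"dz": 1,"turn": 0.118},
    {"fingers": 1,"dx": 4,"dy": 14,"dz": 1,"turn": 0.118},
    {"fingers": 1,"dx": 4,"dy": 14,"dz": 1,"turn": 0.118},
    {"fingers": 1,"dx": 2,"dy": 8,"dz": 0,"turn": 0.07},
    {"fingers": 1,"dx": 0,"dy": 0,"dz": 0,"turn": 0},
    {"fingers": 1,"dx": 0,"dy": 0,"dz": 0,"turn": 0},
  ],
)

```text
clock: 14.53
position: [0.5798, -0.0566, 0.285]
ee_rot: [0.002, 0.847, 0.532, -0.012]
contact_force: [-0.5, 0.3, -1.7]
width: 0.02
```

```bash
python3 st.py
```

```text
14.53 [579.8 -56.6 285. ] jaw yaw 64.29 tilt z [-0.018 -0.016 -1.   ] F [-0.5  0.3 -1.7] M [ 0.02 -0.04 -0.04] w 20.0 q6 -1.33
```

>>> play_rows(
  series=[
    {"fingers": 1,"dx": 7,"dy": 7,"dz": -6,"turn": 0.015},
    {"fingers": 1,"dx": 5,"dy": 5,"dz": -8,"turn": 0.013},
    {"fingers": 1,"dx": 0,"dy": 0,"dz": -6,"turn": 0},
    {"fingers": 1,"dx": 0,"dy": 0,"dz": 0,"turn": 0},
  ],
)

```text
clock: 14.87
position: [0.5922, -0.0452, 0.2618]
ee_rot: [0.002, 0.84, 0.542, -0.013]
contact_force: [-1.0, -0.7, -2.4]
width: 0.0202
```

```bash
python3 st.py; python3 - <<'E'
from h import *
im=get_image('top'); sc=get_image('scene')
a=cv2.resize(im['pixels'][110:210,218:318,::-1],(300,300),interpolation=cv2.INTER_CUBIC); b=cv2.resize(sc['pixels'][150:250,220:320,::-1],(600,600),interpolation=cv2.INTER_CUBIC)
cv2.imwrite('pics/g5.png',b)
E
```

```text
14.87 [592.2 -45.2 261.8] jaw yaw 65.71 tilt z [-0.02  -0.017 -1.   ] F [-1.  -0.7 -2.4] M [-0.05  0.    0.01] w 20.2 q6 -1.33
```

View pics/g5.png

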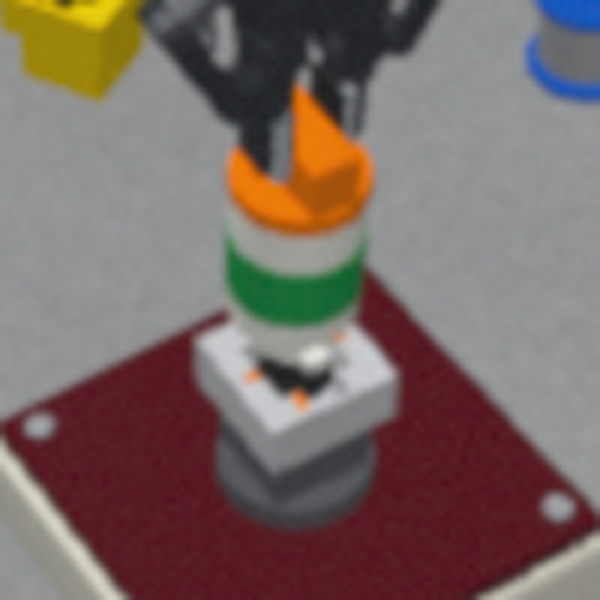

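The jar hangs over the mouth, with a lug end visible at (315,357) and its slot at about (340,372). I'll compare these with predictions.

```bash
python3 - <<'E'
from h import *
sc=get_image('scene'); a=np.radians(-24.3); d=np.array([np.cos(a),np.sin(a)])
T=np.array([.5922,-.0452]); f=T+.1115*np.array([-.02,-.017]); 
for n,c in(('model foot',f),('axis',np.array([.591,-.0448]))):
    for z in(.150,.153): print(n,c.round(4),z,'lug tip',((proj(sc,[*(c+.022*d),z])+.5-[220,150])*6).round(0))
    th=np.linspace(0,6.28,200)
    p=(proj(sc,np.c_[c[0]+.028*np.cos(th),c[1]+.028*np.sin(th),th*0+.170])+.5-[220,150])*6; print('body bottom: lo',p[p[:,1].argmax()].round(0),'x range',p[:,0].min().round(0),p[:,0].max().round(0))
E
```

```text
model foot [ 0.59   -0.0471] 0.15 lug tip [[321. 369.]]
model foot [ 0.59   -0.0471] 0.153 lug tip [[321. 364.]]
body bottom: lo [292. 354.] x range 223.0 362.0
axis [ 0.591  -0.0448] 0.15 lug tip [[326. 366.]]
axis [ 0.591  -0.0448] 0.153 lug tip [[326. 362.]]
body bottom: lo [298. 351.] x range 228.0 368.0
```

>>> play_rows(
  series=[
    {"fingers": 1,"dx": 1.5,"dy": 2.5,"dz": -3,"turn": 0.005},
    {"fingers": 1,"dx": 0,"dy": 0,"dz": -4,"turn": 0},
    {"fingers": 1,"dx": 0,"dy": 0,"dz": -4,"turn": 0},
    {"fingers": 1,"dx": 0,"dy": 0,"dz": -3,"turn": 0},
    {"fingers": 1,"dx": 0,"dy": 0,"dz": 0,"turn": 0},
  ],
)

```text
clock: 15.43
position: [0.5945, -0.0438, 0.2495]
ee_rot: [0.003, 0.839, 0.544, -0.011]
contact_force: [0.1, 0.8, -3.0]
width: 0.0202
```

```bash
python3 st.py
```

```text
15.43 [594.5 -43.8 249.5] jaw yaw 65.91 tilt z [-0.015 -0.018 -1.   ] F [ 0.1  0.8 -3. ] M [0.02 0.04 0.03] w 20.2 q6 -1.32
```

>>> play_rows(
  series=[
    {"fingers": 1,"dx": -1.5,"dy": 0.8,"dz": -3,"turn": 0},
    {"fingers": 1,"dx": 0,"dy": 0,"dz": -3,"turn": 0},
    {"fingers": 1,"dx": 0,"dy": 0,"dz": -2,"turn": 0},
  ],
)

```text
clock: 15.68
position: [0.593, -0.043, 0.2413]
ee_rot: [0.004, 0.839, 0.544, -0.011]
contact_force: [-0.7, -1.2, 3.3]
width: 0.0203
```

```bash
python3 st.py
```

```text
15.68 [593.  -43.  241.3] jaw yaw 65.9 tilt z [-0.014 -0.018 -1.   ] F [-0.7 -1.2  3.3] M [-0.04  0.    0.02] w 20.3 q6 -1.32
```

>>> play_rows(
  series=[
    {"fingers": 1,"dx": 0,"dy": 0,"dz": -5,"turn": 0},
    {"fingers": 1,"dx": 0,"dy": 0,"dz": -4,"turn": 0},
    {"fingers": 1,"dx": 0,"dy": 0,"dz": -4,"turn": 0},
  ],
)

```text
clock: 15.93
position: [0.5933, -0.0432, 0.2331]
ee_rot: [0.006, 0.839, 0.544, -0.009]
contact_force: [-3.7, 1.2, 11.1]
width: 0.0203
```

```bash
python3 st.py
```

```text
15.93 [593.3 -43.2 233.1] jaw yaw 65.9 tilt z [-0.009 -0.02  -1.   ] F [-3.7  1.2 11.1] M [0.2  0.8  0.07] w 20.3 q6 -1.32
```

>>> play_rows(
  series=[
    {"fingers": 1,"dx": 0,"dy": 0,"dz": -5,"turn": 0},
    {"fingers": 1,"dx": 0,"dy": 0,"dz": -5,"turn": 0},
    {"fingers": 1,"dx": 0,"dy": 0,"dz": -5,"turn": 0},
  ],
)

```text
clock: 16.18
position: [0.5944, -0.0436, 0.2302]
ee_rot: [0.01, 0.839, 0.544, -0.005]
contact_force: [-3.4, 1.5, 19.8]
width: 0.0206
```

```bash
python3 st.py
```

```text
16.18 [594.4 -43.6 230.2] jaw yaw 65.89 tilt z [ 0.003 -0.022 -1.   ] F [-3.4  1.5 19.8] M [0.36 0.84 0.01] w 20.6 q6 -1.32
```

>>> play_rows(
  series=[
    {"fingers": 1,"dx": 0,"dy": 0,"dz": -5,"turn": -0.1},
    {"fingers": 1,"dx": 0,"dy": 0,"dz": -5,"turn": -0.1},
    {"fingers": 1,"dx": 0,"dy": 0,"dz": -5,"turn": -0.1},
    {"fingers": 1,"dx": 0,"dy": 0,"dz": -5,"turn": -0.1},
  ],
)

```text
clock: 16.52
position: [0.5959, -0.0436, 0.2302]
ee_rot: [0.016, 0.933, 0.359, 0.001]
contact_force: [-6.0, 1.7, 19.7]
width: 0.0203
```

```bash
python3 st.py
```

```text
16.52 [595.9 -43.6 230.2] jaw yaw 42.04 tilt z [ 0.013 -0.029 -1.   ] F [-6.   1.7 19.7] M [0.32 1.58 0.09] w 20.3 q6 -0.9
```

>>> play_rows(
  series=[
    {"fingers": 1,"dx": -1,"dy": 0,"dz": -4,"turn": -0.1},
    {"fingers": 1,"dx": -1,"dy": 0,"dz": -4,"turn": -0.1},
    {"fingers": 1,"dx": -1,"dy": 0,"dz": -4,"turn": -0.1},
    {"fingers": 1,"dx": -1,"dy": 0,"dz": -4,"turn": -0.1},
    {"fingers": 1,"dx": -1,"dy": 0,"dz": -4,"turn": -0.1},
  ],
)

```text
clock: 16.93
position: [0.5945, -0.0433, 0.2303]
ee_rot: [0.021, 0.994, 0.104, 0.009]
contact_force: [-2.8, 1.1, 13.7]
width: 0.0201
```

```bash
python3 st.py
```

```text
16.93 [594.5 -43.3 230.3] jaw yaw 11.94 tilt z [ 0.021 -0.039 -0.999] F [-2.8  1.1 13.7] M [0.38 0.83 0.1 ] w 20.1 q6 -0.37
```

>>> play_rows(
  series=[
    {"fingers": 1,"dx": -0.5,"dy": 0,"dz": -5,"turn": -0.1},
    {"fingers": 1,"dx": -0.5,"dy": 0,"dz": -5,"turn": -0.1},
    {"fingers": 1,"dx": -0.5,"dy": 0,"dz": -5,"turn": -0.1},
    {"fingers": 1,"dx": -0.5,"dy": 0,"dz": -5,"turn": -0.1},
  ],
)

```text
clock: 17.27
position: [0.5945, -0.0423, 0.2302]
ee_rot: [0.023, 0.994, -0.106, 0.015]
contact_force: [-5.4, 2.3, 19.6]
width: 0.0205
```

```bash
python3 st.py
```

```text
17.27 [594.5 -42.3 230.2] jaw yaw -12.14 tilt z [ 0.024 -0.05  -0.998] F [-5.4  2.3 19.6] M [0.64 1.58 0.15] w 20.5 q6 0.06
```

>>> play_rows(
  series=[
    {"fingers": 1,"dx": -0.5,"dy": 0,"dz": -3,"turn": -0.08},
    {"fingers": 1,"dx": -0.5,"dy": 0,"dz": -3,"turn": -0.08},
    {"fingers": 1,"dx": 0,"dy": 0,"dz": -3,"turn": -0.06},
    {"fingers": 1,"dx": 0,"dy": 0,"dz": -2,"turn": -0.03},
  ],
)

```text
clock: 17.6
position: [0.5915, -0.0394, 0.2315]
ee_rot: [0.023, 0.971, -0.236, 0.015]
contact_force: [-1.5, 0.4, 8.6]
width: 0.02
```

```bash
python3 st.py
```

```text
17.6 [591.5 -39.4 231.5] jaw yaw -27.3 tilt z [ 0.018 -0.052 -0.999] F [-1.5  0.4  8.6] M [0.09 0.51 0.13] w 20.0 q6 0.33
```

>>> play_rows(
  series=[
    {"fingers": 1,"dx": 0,"dy": 0,"dz": 3,"turn": 0},
    {"fingers": 1,"dx": 0,"dy": 0,"dz": 2,"turn": 0},
    {"fingers": 0.4,"dx": 0,"dy": 0,"dz": 0,"turn": 0},
    {"fingers": 0,"dx": 0,"dy": 0,"dz": 0,"turn": 0},
    {"fingers": 0,"dx": 0,"dy": 0,"dz": 0,"turn": 0},
  ],
)

```text
clock: 18.02
position: [0.5915, -0.039, 0.2387]
ee_rot: [0.023, 0.971, -0.236, 0.017]
contact_force: [-0.3, 0.4, 0.7]
width: 0.0424
```

```bash
python3 st.py
```

```text
18.02 [591.5 -39.  238.7] jaw yaw -27.32 tilt z [ 0.021 -0.052 -0.998] F [-0.3  0.4  0.7] M [ 0.06 -0.   -0.03] w 42.4 q6 0.33
```

Now I'll retreat straight up and back, then look.

>>> play_rows(
  series=[
    {"fingers": 0,"dx": 0,"dy": 0,"dz": 10,"turn": 0},
    {"fingers": 0,"dx": 0,"dy": 0,"dz": 15,"turn": 0},
    {"fingers": 0,"dx": 0,"dy": 0,"dz": 20,"turn": 0},
    {"fingers": 0,"dx": 0,"dy": 0,"dz": 20,"turn": 0},
    {"fingers": 0,"dx": -15,"dy": 10,"dz": 10,"turn": 0},
    {"fingers": 0,"dx": -25,"dy": 20,"dz": 0,"turn": 0},
    {"fingers": 0,"dx": -25,"dy": 25,"dz": 0,"turn": 0},
    {"fingers": 0,"dx": -25,"dy": 25,"dz": 0,"turn": 0},
    {"fingers": 0,"dx": -25,"dy": 25,"dz": 0,"turn": 0},
    {"fingers": 0,"dx": -20,"dy": 25,"dz": 0,"turn": 0},
    {"fingers": 0,"dx": -10,"dy": 10,"dz": 0,"turn": 0},
    {"fingers": 0,"dx": 0,"dy": 0,"dz": 0,"turn": 0},
  ],
)

```text
clock: 19.02
position: [0.4452, 0.1019, 0.3245]
ee_rot: [0.022, 0.97, -0.239, 0.023]
contact_force: [-1.1, -0.4, 0.2]
width: 0.0422
```

```bash
python3 st.py; python3 - <<'E'
from h import *
im=get_image('top'); sc=get_image('scene')
a=cv2.resize(im['pixels'][120:200,227:307,::-1],(400,400),interpolation=cv2.INTER_CUBIC); b=cv2.resize(sc['pixels'][155:235,225:305,::-1],(400,400),interpolation=cv2.INTER_CUBIC)
cv2.imwrite('pics/g6.png',np.hstack([a,b])); save(sc,'scene_end.png')
for z in(.105+.079+.06,.105+.084+.06):  # lid-bar top heights
    c=proj(sc,[.591,-.0448,z-.026]); print(z,((c+.5-[225,155])*5).round(0))
    th=np.linspace(0,6.28,300); p=(proj(sc,np.c_[.591+.028*np.cos(th),-.0448+.028*np.sin(th),th*0+z-.1])+.5-[225,155])*5; print('body bottom low pt',p[p[:,1].argmax()].round(0))
    p=(proj(sc,np.c_[.591+.028*np.cos(th),-.0448+.028*np.sin(th),th*0+z-.026])+.5-[225,155])*5; print('lid top low pt',p[p[:,1].argmax()].round(0))
E
```

```text
19.02 [445.2 101.9 324.5] jaw yaw -27.66 tilt z [ 0.035 -0.054 -0.998] F [-1.1 -0.4  0.2] M [ 0.05 -0.01 -0.04] w 42.2 q6 0.61
0.244 [[224. 155.]]
body bottom low pt [223. 303.]
lid top low pt [225. 199.]
0.249 [[224. 147.]]
body bottom low pt [223. 296.]
lid top low pt [225. 191.]
```

View pics/g6.png

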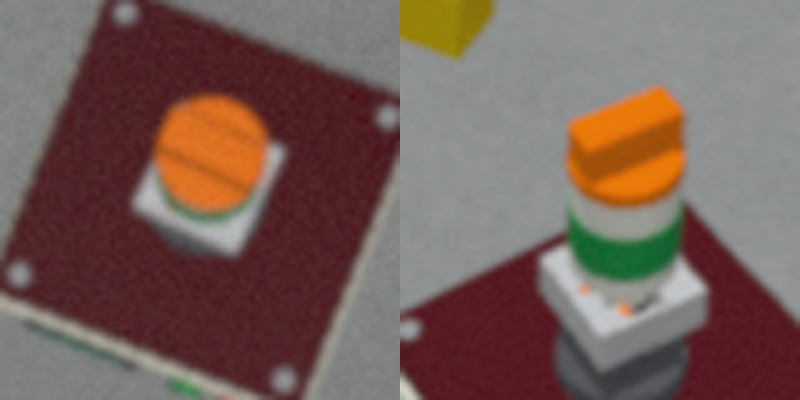

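View pics/scene_end.png

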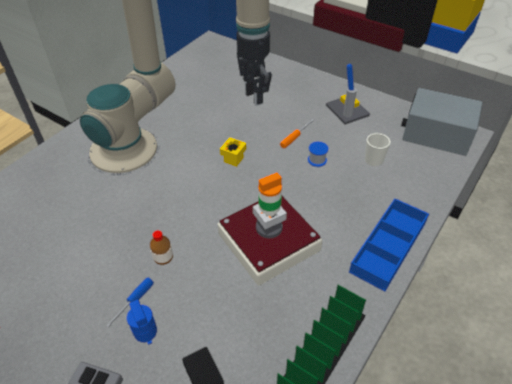

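In both views the jar is upright, and its bar is square to the slots: its edge in the top view runs from (158,150) to (250,190). The rim heights, at rows of about 205 and 303, fit the locked height (199/303) rather than the unlocked one (191/296). The bystanders look undisturbed, so I'm handing in.

```bash
python3 -c "
from rig import *
print(sign_off())"
```

```text
the job is handed in; nothing more can be done
None
```

The holder is on the mixer's drive and the jar is locked in it. I handed the job in at about 19 s on the robot's clock, with the gripper open and well clear.

**Holder:** I pushed the socket down until it stopped. It held at the expected home height under 58 N, and the camera showed it level on the shoulder. I did not see the ball positions directly. I also saw no clear 8 to 15 N push as the socket passed the balls, because I only read the force every few rows, so the click is inferred from the height.

**Jar:** I lowered it into the slots and pressed the spring right down. I then turned it clockwise until the tool had gone about 93°, with the stop expected at about 90°, and let go. In the last pictures it stands upright with its bar square to the slots. Its rim heights fit the locked height (79 mm above the holder's centre) better than the unlocked one (84 mm). The lid edge read slightly lower than predicted, about 6 pixels in the enlarged picture.

**Other checks:**
- **Tool tilt:** The tool drifted up to about 3° out of upright during the moves; this caused no visible harm.
- **Other things on the bench:** By eye, those in the last scene picture look unmoved; I did not measure them.
- **Forces:** The highest wrist force I read was about 60 N, against the 120 N limit.

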